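# Unlatch the slide magazine of the slide printer and hold it up for refilling

## Task

The slide printer needs new glass slides: pull its loading drawer out until it meets its stop, pinch the two side catches of the slide magazine together until they give fully, and lift the magazine out of the drawer. Finish with the magazine still in the gripper, held still and upright by its two squeezed catches with its underside about 15 cm or more above the bench and clear of the printer, so that it can be refilled while you hold it. It is open on top, so never tip it, and leave the other things on the bench where they lie.

Things in the scene. Friction and masses are not known exactly. Their poses are not given: they have to be found in the camera images.
- printer: slide printer, fixed cream bench instrument 190 mm wide, 215 mm deep: low front part 104 mm high (from the front face to 115 mm behind it) with the loading drawer, a tower 175 mm high behind. Origin: bench top, under the middle of the front face. x points into the instrument, y to its left seen along x, z up; the drawer comes out along -x
- drawer (a joint): loading drawer: 0 = shut, grows as it is pulled out along the printer's -x to a firm stop at 0.105 m. Sliding friction about 3 N, stays where it is left. Shut, the magazine in it stands under the printer's roof; only when fully out does it stand clear, 10 mm in front of the face. Its deck round the magazine is 57 mm above the bench
- drawer_grip (a point): on the drawer's dark upright grip: a plate 10 mm thick (printer's y), 34 mm long (x), 38 to 88 mm above the bench, in the middle of the drawer front, with a 15 mm bead at its outer end. Pinch it from above across y. Point: middle of the plate, 66 mm above the bench, 27 mm in front of the printer's face when shut; moves with the drawer
- magazine: pale grey slide magazine, open on top: foot 86 x 52 x 5 mm, box 84 (x) x 30 (y) mm, 66 mm high in all, 0.15 to 0.3 kg. Origin: centre of its underside; axes as the printer's. Stands with 1 mm play on the drawer's floor 22 mm above the bench, 52 mm behind the printer's face when shut. Barbs of its two catches hook under the drawer's deck 31 mm above its underside
- magazine_pinch (a point): on the magazine's vertical centre line, 58 mm above its underside, midway between the finger pads of its two catches; close the fingers along the magazine's y. Fingertips 19 mm below this point clear the drawer's deck by 4 mm
- catch_left (a joint): sprung side catch on the magazine's +y side, hinged at the foot: 0 = at rest, standing out, hooked under the deck; 0.18 rad = pinched fully in, its stop (up to 0.21 under a firm grip; free of the deck from about 0.14). Needs about 6 N at the finger pad when fully in; springs back when let go
- catch_right (a joint): the same for the side catch on the magazine's -y side: 0 = at rest, 0.18 rad = pinched fully in
- catch_left_pad (a point): outer face (within 1 mm) of the left catch's ribbed finger pad, at its centre. The pad is 26 mm wide (x), 24 mm high, 42 to 66 mm above the magazine's underside, at the middle of its length. At rest the two pads are 66 mm apart over their top edges and lean outward by 0.2 rad; pinched fully in they stand upright, about 42 mm apart outside
- catch_right_pad (a point): the same point on the right catch's finger pad
- slide_pack: open white carton pack of glass slides, 60 x 82 x 28 mm, loose, left of the printer; leave it alone. Origin: centre of its underside
- timer: white bench timer, 60 x 68 x 18 mm, loose; leave it alone. Origin: centre of its underside
- marker_pen: marker pen lying on the bench, 17 x 135 x 16 mm, loose; leave it alone. Origin: centre of its underside
- cassette_a: tissue cassette with a wax block, 28 x 40 x 8 mm, loose, right of the drawer; leave it alone. Origin: centre of its underside
- forceps: steel forceps lying on the bench, 11 x 126 x 9 mm, loose; leave them alone. Origin: centre of the underside

How it is judged:
By the outcome, as a careful person would: the job done as asked, in the order asked, and still so for the second after the job is handed in, while the arm keeps its last pose, push and grip.
It also fails if it takes over 48 s, if anything falls off the work surface, if the arm or the gripper's body presses on something with over 40 N, if the wrist force passes 120 N, or if a joint passes its speed limit or range.

## Robot

A 6-joint arm with a two-finger parallel gripper is mounted at the origin on a cart in front of the work surface, level with it; the furniture and walls round the work are solid. World frame = base frame: x ahead of the robot, y to its left, z up, the work surface at z = 0. Lengths are in mm, angles in rad, forces in N, time in s.
With the tool pointing down it reaches from about 375 to 900 mm from the base axis. Payload 3.1 kg.
Tool frame: the origin (TCP) lies on the mounting face of the last link; the fingertips stand 182 mm ahead of it and the grasp point (between the pads) lies 164 mm ahead of it (arm.tip_reach is the distance from the TCP to the fingertips, in mm); z points along the fingers, y is the line along which they close (so a half turn about z gives the same grasp; the last joint's range is limited). The gripper opens to 87 mm and grips with 3 to 60 N. Pads are 19 mm wide; open, the fingers measure 117 mm over their backs; the gripper's body (75 mm by 190 mm) begins 51 mm behind the grasp point.
Start: joints at [-1.331, 0.527, 1.433, -0, 1.181, -0.178], TCP at [253.614, -571.208, 404.748] pointing down, gripper open.
Joint ranges: [-3.08, 3.08], [-0.75, 2.2], [0.22, 2.44], [-1.43, 4.57], [0, 2.65], [-2.85, 2.85]. Speed limits (rad/s): [2.79, 2.79, 3.14, 3.14, 3.14, 3.14].

## Interface

Orientations are given as a unit quaternion [x, y, z, w].
In Python, from station import arm gives the robot as it stands.
- The arm moves only by the tool arm_command, never from a script. Its argument "commands" is a list of rows, each an object of numbers: "tx", "ty", "tz": the shift along the tool's x, y, z in mm; "rx", "ry", "rz": the turn, a rotation vector about the tool's x, y, z in degrees; "fingers": the opening, from 0 (shut) to 1 (fully open). A call has 1 to 8 rows; each row shifts and turns the commanded pose from where the row before left it, along the tool's axes as they then stand; what a row does not reach is not made up. A row lasts 1/12 s, in which the tool goes at most 41.7 mm and 7.16 degrees, less where a joint would pass 70% of its speed; a pose out of reach is approached as far as the arm can. A call is refused whole if a number of a shift passes 41.7 or a number of a turn 7.16, either way. A call with a gripper value outside its range is refused whole. The fingers move at their own pace and stop on an object; "force" is the grip in N (left out, the last holds). Time passes only in rows, so rows that do not move let the fingers close. It gives the time, the measured TCP pose, the force, the opening and the grip force at its end, in the units of the state.
- arm.observe(): the state, without advancing time (a new reading comes with each control period).
- arm.capture(name): name is "side" or "top"; returns the picture (420x560x3 uint8, blue, green, red); there is no depth.
- arm.camera_info(name): a dict with "K" (3x3 intrinsics, pixels), "dist_coeffs" ([k1, k2, p1, p2, k3] as OpenCV has them; the pictures are not rectified), "xyz" and "rotation" of the camera in the world. Camera axes: x right, y up, looking along -z (the intrinsics and any distortion apply to the point x, -y, -z); pixel columns grow to the right and rows downward; lengths in mm; the calibration is good to about 2 mm. A picture is of the moment at which its call begins. camera_info takes no time and is no camera call.
- arm.hand_in(): hands the job in; it is judged then, once.
Trained networks look in the newest picture that a camera, given by its name, has taken for a name from the list of things; names that differ only in an ending like _2 or _b are one class to them, and where a whole thing is asked for, a point or a joint stands for the part that bears it (a point fixed in the world has none). Each returns a list of dicts, best first, with "confidence" (0 to 1); they miss things now and then, are a little off and sometimes report something else, mostly with a low value. They report only what shows in the picture. A call takes as long as a camera call.
- arm.recognise(label, camera): "rect" ([left, top, width, height] in pixels, round what is visible of it).
- arm.tip_of(label, camera): "pixel" ([row, column] in pixels: a listed point, or the origin of a listed thing).
The state is a dict: "time_s": time; "qpos": joint angles; "joint_velocities": joint speeds; "tau": joint torques, N m; "position": TCP position; "orientation": TCP orientation; "wrist_force": force on the tool from outside, world axes, zero at the start; "moment": the same for the moment, N m; "width": finger opening in mm; "grasp_force": force on a finger pad.
Only numpy, scipy, OpenCV 4.12 (cv2) and the standard library are available. Lean on these libraries where they do the work, as an engineer would, in place of code of your own. Each camera call takes 0.05 s, during which the arm holds its last target. There are 200 camera calls.

## Working session

There is one attempt and no reset: what is moved stays moved. The work goes in short steps, Python scripts to look and compute and a tool call to move; the robot and the scene stay as the last step left them, time stands still between calls to the robot, and variables do not carry over. Pictures are saved under pics/ and viewed, at most 10 in all, crops included, and the job is handed in when it is done.

Besides the shell and the picture viewer there is one more tool, called after "Emit:" by a JSON object that holds its "api" and its "payload". arm_command: Moves the arm, as the interface text tells. Its arguments: {"type":"object","properties":{"commands":{"type":"array"},"force":{"type":"number"}},"required":["commands"]}

```bash
mkdir -p pics; ls; cat > h.py <<'E'
import numpy as np, cv2
from scipy.spatial.transform import Rotation as R
from station import arm
def cam(n):
    i=arm.camera_info(n); r=np.array(i["rotation"],float)
    r = r if r.shape==(3,3) else R.from_quat(r).as_matrix()
    return np.array(i["K"],float),np.array(i["dist_coeffs"],float),np.array(i["xyz"],float),r
def ray(n,px):  # px=[row,col]
    K,d,c,r=cam(n)
    u=cv2.undistortPoints(np.array([[[px[1],px[0]]]],float),K,d)[0,0]
    v=r@np.array([u[0],-u[1],-1.]); return c,v/np.linalg.norm(v)
def tri(obs):
    A=np.zeros((3,3));b=np.zeros(3)
    for n,p in obs:
        c,v=ray(n,p);P=np.eye(3)-np.outer(v,v);A+=P;b+=P@c
    x=np.linalg.solve(A,b)
    return x,[round(float(np.linalg.norm((np.eye(3)-np.outer(v,v))@(x-c))),1) for c,v in [ray(n,p) for n,p in obs]]
def proj(n,X):
    K,d,c,r=cam(n); p=(np.asarray(X,float).reshape(-1,3)-c)@r; p=p*[1,-1,-1]
    q=cv2.projectPoints(p.reshape(-1,1,3),np.zeros(3),np.zeros(3),K,d)[0].reshape(-1,2); return q[:,::-1]
def onz(n,px,z):
    c,v=ray(n,px); return c+v*(z-c[2])/v[2]
E
python3 - <<'E'
from h import *
for n in("side","top"):
    print(n,[np.round(a,2).tolist() for a in cam(n)])
    cv2.imwrite(f"pics/{n}0.png",arm.capture(n))
    for l in("printer","drawer_grip","magazine","magazine_pinch","catch_left_pad","catch_right_pad","slide_pack","timer","marker_pen","cassette_a","forceps"):
        print(l,[(round(x["confidence"],2),np.round(x["pixel"],1).tolist()) for x in arm.tip_of(l,n)[:2]])
s=arm.observe();print(s["time_s"],s["position"],s["orientation"],s["width"])
E
```

```text
pics
side [[[520.14, 0.0, 284.1], [0.0, 520.14, 214.22], [0.0, 0.0, 1.0]], [0.0, 0.0, 0.0, 0.0, 0.0], [252.39, 1045.34, 792.98], [[-0.95, 0.2, -0.24], [-0.31, -0.56, 0.76], [0.02, 0.8, 0.6]]]
printer [(0.92, [240.4, 251.1]), (0.59, [282.4, 318.8])]
drawer_grip [(0.97, [219.5, 259.2])]
magazine []
magazine_pinch []
catch_left_pad [(0.44, [218.2, 262.2])]
catch_right_pad []
slide_pack [(0.58, [322.9, 260.0])]
timer [(0.9, [330.5, 330.8]), (0.26, [169.2, 267.4])]
marker_pen [(0.7, [283.8, 316.1])]
cassette_a [(0.48, [176.1, 309.1])]
forceps [(0.39, [166.9, 270.2]), (0.29, [332.5, 331.4])]
top [[[443.59, 0.0, 283.0], [0.0, 443.59, 209.95], [0.0, 0.0, 1.0]], [-0.07, 0.0, 0.0, 0.0, 0.0], [400.6, 148.13, 1050.59], [[0.01, 0.99, -0.13], [-1.0, 0.01, 0.01], [0.01, 0.13, 0.99]]]
printer [(0.78, [177.7, 275.8])]
drawer_grip [(0.9, [182.8, 278.1])]
magazine []
magazine_pinch []
catch_left_pad [(0.59, [203.7, 401.1])]
catch_right_pad [(0.66, [152.8, 404.0])]
slide_pack [(0.96, [226.8, 170.0])]
timer [(0.97, [284.4, 181.3]), (0.58, [227.9, 175.1])]
marker_pen [(0.78, [259.3, 235.6])]
cassette_a [(0.73, [199.5, 401.0])]
forceps [(0.69, [151.3, 408.0]), (0.31, [174.6, 275.6])]
1.2 [ 253.60471015 -571.21145216  404.7442892 ] [ 9.78258419e-01  2.07389648e-01  5.83980575e-06 -1.51784243e-06] 86.89183120699748
```

View pics/side0.png

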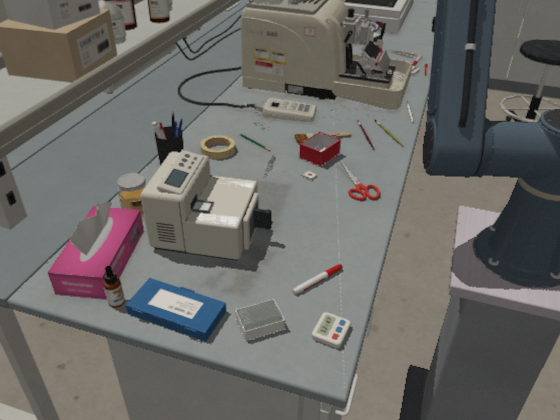

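View pics/top0.png

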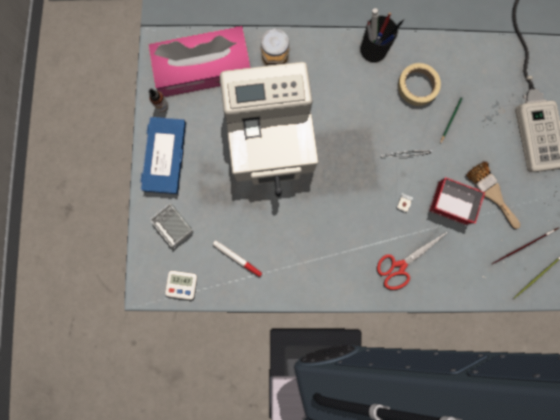

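```bash
python3 - <<'E'
from h import *
print(tri([("side",[219.5,259.2]),("top",[182.8,278.1])]))
print(tri([("side",[240.4,251.1]),("top",[177.7,275.8])]))
E
```

```text
(array([595.97489147, 150.52192418,  59.9659834 ]), [0.1, 0.1])
(array([618.34090596, 155.76208169,  -4.18266026]), [2.9, 2.9])
```

The side view shows the printer near (205,215) and its dark grip near (262,219). In the top view the grip is near (278,187), the front edge runs from about (232,178) to (315,163), and the printer is yawed a few degrees. I'll zoom in for the yaw.

```bash
python3 - <<'E'
from h import *
a=cv2.imread("pics/top0.png")[55:215,210:330]; b=cv2.imread("pics/side0.png")[145:265,135:285]
a=cv2.resize(a,None,fx=3.7,fy=3.7,interpolation=3);b=cv2.resize(b,(400,320),interpolation=3)
c=np.zeros((592,800,3),np.uint8)+0;a=a[:592,:];c[:a.shape[0],:min(400,a.shape[1])]=a[:,:400];c[:320,400:]=b
cv2.imwrite("pics/z.png",c)
E
```

```text
(no output)
```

View pics/z.png

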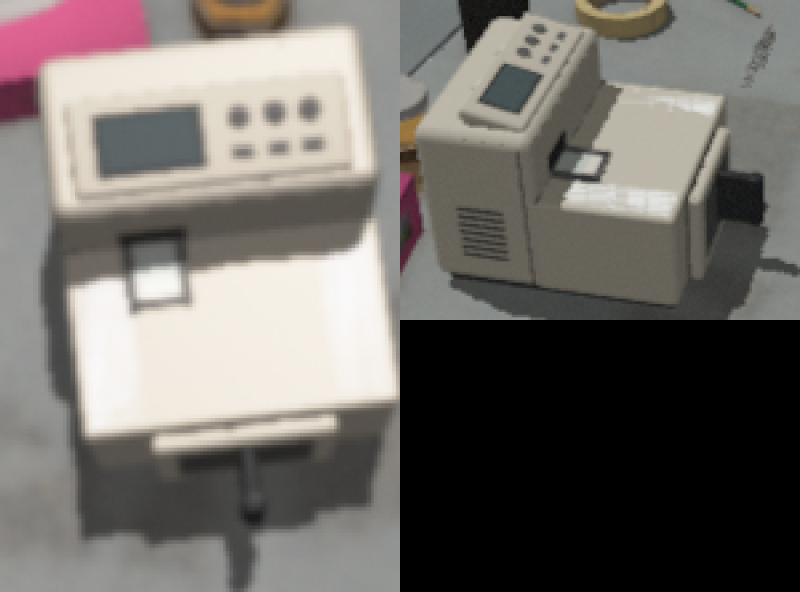

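```bash
python3 - <<'E'
from h import *
from scipy.optimize import least_squares
t=lambda x,y:(55+y/3.7,210+x/3.7)
s=lambda x,y:(145+y/2.667,135+(x-400)/2.667)
ob=[("top",(0,95,104),t(83,438)),("top",(0,-95,104),t(398,400)),
("top",(215,95,175),t(40,60)),("top",(215,-95,175),t(356,27)),
("side",(0,95,104),s(689,218)),("side",(0,-95,104),s(727,96)),("side",(0,95,0),s(680,304))]
def W(p,q):
    c,s_=np.cos(p[2]),np.sin(p[2]);return [p[0]+c*q[0]-s_*q[1],p[1]+s_*q[0]+c*q[1],q[2]]
f=lambda p:np.concatenate([proj(n,W(p,q))[0]-px for n,q,px in ob]+[[0,0]])
r=least_squares(f,[620,155,.1],loss="soft_l1",x_scale=[10,10,.1])
print(r.x,np.round(r.fun.reshape(-1,2),1).tolist())
print("grip predicted",W(r.x,(-27,0,66)), "mag out", W(r.x,(-53,0,80)))
for th in ("top",):
  for a,b,z in ((t(83,438),t(398,400),104),(t(40,60),t(356,27),175),(t(155,440),t(337,418),92)):
    d=onz(th,a,z)-onz(th,b,z);print("yaw",np.arctan2(-d[0],d[1]),np.linalg.norm(d))
E
```

```text
[6.17337325e+02 1.54660037e+02 1.45665953e-01] [[1.8, 0.6], [0.4, 1.7], [-2.6, -3.5], [-5.1, 0.7], [2.0, -4.0], [-0.3, 0.8], [6.0, 0.9], [0.0, 0.0]]
grip predicted [np.float64(590.6232691108102), np.float64(150.74094990469726), 66] mag out [np.float64(564.89862311886), np.float64(146.96701448012502), 80]
yaw 0.13185493193548012 187.26065325344976
yaw 0.12110287046356223 180.2841642430302
yaw 0.1319637552149344 109.43123730108599
```

Emit:
{"api": "arm_command", "payload": {"commands": [{"rz":5.5},{"rz":5.5},{"rz":5.5},{"tx":21.5,"ty":-33},{"tx":21.5,"ty":-33},{"tx":21.5,"ty":-33},{"tx":21.5,"ty":-33},{"tx":21.5,"ty":-33}], "force": 20}}

```text
$.commands[0]: bad value
```

Emit:
{"api": "arm_command", "payload": {"commands": [{"tx":21.5,"ty":-33},{"tx":21.5,"ty":-33},{"tx":21.5,"ty":-33},{"tx":21.5,"ty":-33},{"tx":21.5,"ty":-33},{"tx":21.5,"ty":-33},{"tx":21.5,"ty":-33},{"tx":21.5,"ty":-33}]}}

```text
$.commands[0]: bad value
```

Emit:
{"api": "arm_command", "payload": {"commands": [{"tx":21.5,"ty":-33},{"tx":21.5,"ty":-33},{"tx":21.5,"ty":-33},{"tx":21.5,"ty":-33},{},{}]}}

```text
$.commands[0]: bad value
```

```bash
cat >> h.py <<'E'
def delta(goal,yaw=None):
    s=arm.observe();M=R.from_quat(s["orientation"]).as_matrix()
    print("t",round(s["time_s"],2),"pos",np.round(s["position"],1),"yaw",round(float(np.arctan2(M[1,0],M[0,0])),4),"z",np.round(M[:,2],3),"w",round(s["width"],1),"F",np.round(s["wrist_force"],1),"gf",np.round(s["grasp_force"],1))
    d=M.T@(np.array(goal)-s["position"]);print("tool delta",np.round(d,1))
E
python3 - <<'E'
from h import *
delta([596,150.5,232])
im=arm.capture("top");arm.capture("side")
for n in("top","side"):print([(x["confidence"],x["pixel"]) for x in arm.tip_of("drawer_grip",n)])
cv2.imwrite("pics/a.png",np.hstack([cv2.resize(arm.capture(n)[60:280,130:330],(400,440)) for n in("top","side")]))
E
```

```text
t 1.2 pos [ 253.6 -571.2  404.7] yaw 0.4178 z [ 0.  0. -1.] w 86.9 F [0.4 0.  0.6] gf 0.0
tool delta [ 605.8 -520.7  172.8]
[(0.78, [185.4, 279.0])]
[(0.66, [219.2, 263.0])]
```

View pics/a.png

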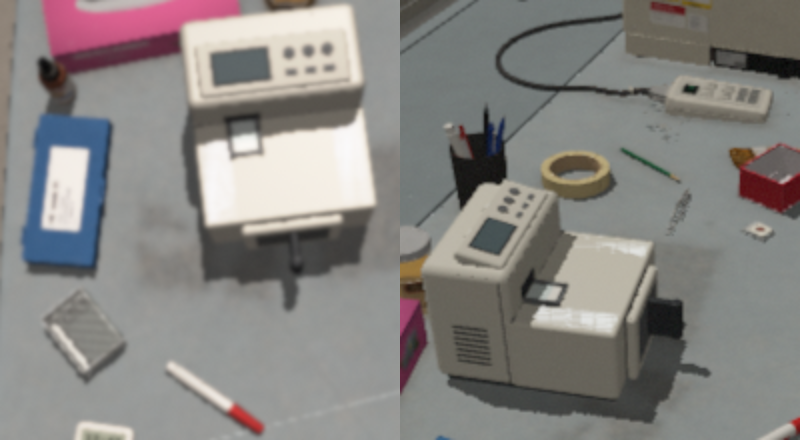

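The call was refused, probably because each row needs all the keys, and the picture shows the scene unchanged. I'll send full rows.

Emit:
{"api": "arm_command", "payload": {"commands": [{"tx":0,"ty":0,"tz":0,"rx":0,"ry":0,"rz":5.5,"fingers":1},{"tx":0,"ty":0,"tz":0,"rx":0,"ry":0,"rz":5.5,"fingers":1},{"tx":0,"ty":0,"tz":0,"rx":0,"ry":0,"rz":5.5,"fingers":1},{"tx":21.5,"ty":-33,"tz":0,"rx":0,"ry":0,"rz":0,"fingers":1},{"tx":21.5,"ty":-33,"tz":0,"rx":0,"ry":0,"rz":0,"fingers":1},{"tx":21.5,"ty":-33,"tz":0,"rx":0,"ry":0,"rz":0,"fingers":1},{"tx":21.5,"ty":-33,"tz":0,"rx":0,"ry":0,"rz":0,"fingers":1},{"tx":21.5,"ty":-33,"tz":0,"rx":0,"ry":0,"rz":0,"fingers":1}], "force": 20}}

```text
time_s: 2.17
position: [339.2, -392.1, 404.8]
orientation: [0.998, 0.064, 0.0, 0.0]
wrist_force: [0.8, -0.8, -0.2]
width: 87.1
grasp_force: 0.0
```

Emit:
{"api": "arm_command", "payload": {"commands": [{"tx":21.5,"ty":-33,"tz":0,"rx":0,"ry":0,"rz":0,"fingers":1},{"tx":21.5,"ty":-33,"tz":0,"rx":0,"ry":0,"rz":0,"fingers":1},{"tx":21.5,"ty":-33,"tz":0,"rx":0,"ry":0,"rz":0,"fingers":1},{"tx":21.5,"ty":-33,"tz":0,"rx":0,"ry":0,"rz":0,"fingers":1},{"tx":21.5,"ty":-33,"tz":0,"rx":0,"ry":0,"rz":0,"fingers":1},{"tx":21.5,"ty":-33,"tz":0,"rx":0,"ry":0,"rz":0,"fingers":1},{"tx":21.5,"ty":-33,"tz":0,"rx":0,"ry":0,"rz":0,"fingers":1},{"tx":21.5,"ty":-33,"tz":0,"rx":0,"ry":0,"rz":0,"fingers":1}]}}

```text
time_s: 2.83
position: [475.7, -107.8, 405.1]
orientation: [0.998, 0.065, 0.0, 0.0]
wrist_force: [0.4, -0.1, -0.2]
width: 87.1
grasp_force: 0.0
```

Emit:
{"api": "arm_command", "payload": {"commands": [{"tx":21.5,"ty":-33,"tz":0,"rx":0,"ry":0,"rz":0,"fingers":1},{"tx":21.5,"ty":-33,"tz":0,"rx":0,"ry":0,"rz":0,"fingers":1},{"tx":21.5,"ty":-33,"tz":0,"rx":0,"ry":0,"rz":0,"fingers":1},{"tx":21.5,"ty":-33,"tz":0,"rx":0,"ry":0,"rz":0,"fingers":1},{"tx":21.5,"ty":-33,"tz":0,"rx":0,"ry":0,"rz":0,"fingers":1},{"tx":10,"ty":-33,"tz":0,"rx":0,"ry":0,"rz":0,"fingers":1},{"tx":0,"ty":0,"tz":0,"rx":0,"ry":0,"rz":0,"fingers":1},{"tx":0,"ty":0,"tz":0,"rx":0,"ry":0,"rz":0,"fingers":1}]}}

```text
time_s: 3.5
position: [566.0, 103.8, 404.6]
orientation: [0.998, 0.067, -0.0, 0.0]
wrist_force: [0.4, -0.2, -1.4]
width: 86.9
grasp_force: 0.0
```

```bash
python3 - <<'E'
from h import *
delta([595,150.5,232])
for n in("top","side"):
  im=arm.capture(n);print([(x["confidence"],x["pixel"]) for x in arm.tip_of("drawer_grip",n)])
E
```

```text
t 3.5 pos [566.  103.8 404.6] yaw 0.1339 z [-0. -0. -1.] w 86.9 F [ 0.4 -0.2 -1.4] gf 0.0
tool delta [ 35.  -42.5 172.5]
[]
[(0.67, [219.5, 259.8])]
```

Emit:
{"api": "arm_command", "payload": {"commands": [{"tx":16.5,"ty":-21,"tz":10,"rx":0,"ry":0,"rz":0,"fingers":1},{"tx":16.5,"ty":-21.5,"tz":20,"rx":0,"ry":0,"rz":0,"fingers":1},{"tx":0,"ty":0,"tz":35,"rx":0,"ry":0,"rz":0,"fingers":1},{"tx":0,"ty":0,"tz":15,"rx":0,"ry":0,"rz":0,"fingers":1},{"tx":0,"ty":0,"tz":0,"rx":0,"ry":0,"rz":0,"fingers":1},{"tx":0,"ty":0,"tz":0,"rx":0,"ry":0,"rz":0,"fingers":1}]}}

```text
time_s: 4.2
position: [593.3, 147.0, 324.1]
orientation: [0.998, 0.064, -0.001, 0.0]
wrist_force: [0.3, 0.8, 1.0]
width: 86.8
grasp_force: 0.0
```

```bash
python3 - <<'E'
from h import *
delta([594,150.5,232])
for n in("top","side"):
  im=arm.capture(n);print([(x["confidence"],x["pixel"]) for x in arm.tip_of("drawer_grip",n)])
  s=arm.observe()["position"];print(n,proj(n,[s-[0,0,182],s-[0,0,164]]).round(0).tolist())
cv2.imwrite("pics/b.png",np.hstack([cv2.resize(arm.capture(n)[90:270,150:330],(400,400)) for n in("top","side")]))
E
```

```text
t 4.2 pos [593.3 147.  324.1] yaw 0.1279 z [-0.002 -0.    -1.   ] w 86.8 F [0.3 0.8 1. ] gf 0.0
tool delta [ 1.4 -3.4 92.1]
[]
top [[176.0, 280.0], [174.0, 280.0]]
[(0.79, [219.2, 260.5])]
side [[189.0, 260.0], [182.0, 260.0]]
```

View pics/b.png

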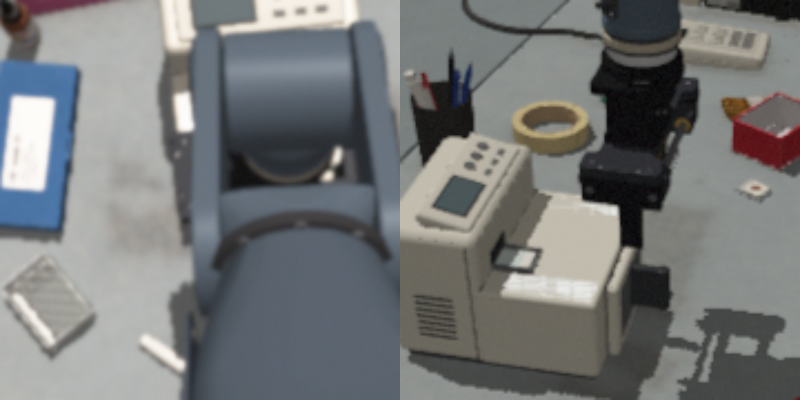

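The gripper is above the grip. In this view the plate spans columns 635–668, centred near (652,285). I'll check that against the estimate.

```bash
python3 - <<'E'
from h import *
for c in (256,259,260.5,263,266,271):
    o,v=ray("side",[219,c]); p=o+v*(151-o[1])/v[1];print(c,p.round(1))
p=np.array([594,150.5,66]);u=np.array([np.cos(.13),np.sin(.13),0])
for k in (17,0,-17): print(k,proj("side",[p+u*k+[0,0,22],p+u*k-[0,0,28]]).round(1).tolist(),proj("top",[p+u*k+[0,0,22]]).round(1).tolist())
E
```

```text
256 [603.6 151.   59.8]
259 [596.2 151.   61.7]
260.5 [592.5 151.   62.6]
263 [586.3 151.   64.2]
266 [578.9 151.   66.1]
271 [566.7 151.   69.3]
17 [[209.0, 252.6], [226.2, 253.0]] [[173.8, 277.2]]
0 [[209.9, 259.8], [227.1, 260.1]] [[181.3, 278.1]]
-17 [[210.9, 267.1], [228.1, 267.1]] [[188.8, 279.0]]
```

Emit:
{"api": "arm_command", "payload": {"commands": [{"tx":-0.5,"ty":-3.5,"tz":20,"rx":0,"ry":0,"rz":0,"fingers":1},{"tx":0,"ty":0,"tz":25,"rx":0,"ry":0,"rz":0,"fingers":1},{"tx":0,"ty":0,"tz":25,"rx":0,"ry":0,"rz":0,"fingers":1},{"tx":0,"ty":0,"tz":20,"rx":0,"ry":0,"rz":0,"fingers":1},{"tx":0,"ty":0,"tz":0,"rx":0,"ry":0,"rz":0,"fingers":1},{"tx":0,"ty":0,"tz":0,"rx":0,"ry":0,"rz":0,"fingers":0.3},{"tx":0,"ty":0,"tz":0,"rx":0,"ry":0,"rz":0,"fingers":0.3},{"tx":0,"ty":0,"tz":0,"rx":0,"ry":0,"rz":0,"fingers":0.3}]}}

```text
time_s: 5.17
position: [593.2, 151.8, 236.6]
orientation: [0.998, 0.065, 0.002, -0.0]
wrist_force: [-0.2, 0.5, 1.1]
width: 74.0
grasp_force: 0.0
```

Emit:
{"api": "arm_command", "payload": {"commands": [{"tx":0,"ty":0,"tz":0,"rx":0,"ry":0,"rz":0,"fingers":0},{"tx":0,"ty":0,"tz":0,"rx":0,"ry":0,"rz":0,"fingers":0},{"tx":0,"ty":0,"tz":0,"rx":0,"ry":0,"rz":0,"fingers":0},{"tx":0,"ty":0,"tz":0,"rx":0,"ry":0,"rz":0,"fingers":0},{"tx":0,"ty":0,"tz":0,"rx":0,"ry":0,"rz":0,"fingers":0},{"tx":0,"ty":0,"tz":0,"rx":0,"ry":0,"rz":0,"fingers":0}], "force": 15}}

```text
time_s: 5.67
position: [592.4, 151.7, 234.8]
orientation: [0.998, 0.065, 0.0, -0.0]
wrist_force: [0.6, -1.0, 0.5]
width: 34.9
grasp_force: 0.0
```

Emit:
{"api": "arm_command", "payload": {"commands": [{"tx":0,"ty":0,"tz":0,"rx":0,"ry":0,"rz":0,"fingers":0},{"tx":0,"ty":0,"tz":0,"rx":0,"ry":0,"rz":0,"fingers":0},{"tx":0,"ty":0,"tz":0,"rx":0,"ry":0,"rz":0,"fingers":0},{"tx":0,"ty":0,"tz":0,"rx":0,"ry":0,"rz":0,"fingers":0},{"tx":0,"ty":0,"tz":0,"rx":0,"ry":0,"rz":0,"fingers":0}]}}

```text
time_s: 6.08
position: [592.4, 151.7, 234.7]
orientation: [0.998, 0.065, -0.0, 0.0]
wrist_force: [0.9, 0.0, -0.1]
width: 9.7
grasp_force: 15.0
```

Emit:
{"api": "arm_command", "payload": {"commands": [{"tx":-8,"ty":0,"tz":0,"rx":0,"ry":0,"rz":0,"fingers":0},{"tx":-12,"ty":0,"tz":0,"rx":0,"ry":0,"rz":0,"fingers":0},{"tx":-12,"ty":0,"tz":0,"rx":0,"ry":0,"rz":0,"fingers":0},{"tx":-12,"ty":0,"tz":0,"rx":0,"ry":0,"rz":0,"fingers":0},{"tx":0,"ty":0,"tz":0,"rx":0,"ry":0,"rz":0,"fingers":0}], "force": 20}}

```text
time_s: 6.5
position: [546.6, 145.6, 234.7]
orientation: [0.998, 0.065, -0.002, 0.001]
wrist_force: [-3.1, -1.9, 0.2]
width: 10.0
grasp_force: 20.0
```

```bash
python3 - <<'E'
from h import *
delta([488.3,138.0,235])
E
```

```text
t 6.5 pos [546.6 145.6 234.7] yaw 0.1308 z [-0.003 -0.001 -1.   ] w 10.0 F [-3.1 -1.9  0.2] gf 20.0
tool delta [-58.8  -0.1  -0.1]
```

Emit:
{"api": "arm_command", "payload": {"commands": [{"tx":-12,"ty":0,"tz":0,"rx":0,"ry":0,"rz":0,"fingers":0},{"tx":-12,"ty":0,"tz":0,"rx":0,"ry":0,"rz":0,"fingers":0},{"tx":-12,"ty":0,"tz":0,"rx":0,"ry":0,"rz":0,"fingers":0},{"tx":-10,"ty":0,"tz":0,"rx":0,"ry":0,"rz":0,"fingers":0},{"tx":-5,"ty":0,"tz":0,"rx":0,"ry":0,"rz":0,"fingers":0},{"tx":-4,"ty":0,"tz":0,"rx":0,"ry":0,"rz":0,"fingers":0},{"tx":-3,"ty":0,"tz":0,"rx":0,"ry":0,"rz":0,"fingers":0},{"tx":0,"ty":0,"tz":0,"rx":0,"ry":0,"rz":0,"fingers":0}]}}

```text
time_s: 7.17
position: [491.4, 138.1, 234.7]
orientation: [0.998, 0.065, 0.0, 0.0]
wrist_force: [1.3, -4.6, -4.4]
width: 9.7
grasp_force: 20.0
```

```bash
python3 - <<'E'
from h import *
delta([488.3,138.0,235])
E
```

```text
t 7.17 pos [491.4 138.1 234.7] yaw 0.1303 z [ 0.    -0.001 -1.   ] w 9.7 F [ 1.3 -4.6 -4.4] gf 20.0
tool delta [-3.1 -0.3 -0.3]
```

Emit:
{"api": "arm_command", "payload": {"commands": [{"tx":-2,"ty":0,"tz":0,"rx":0,"ry":0,"rz":0,"fingers":0},{"tx":-2,"ty":0,"tz":0,"rx":0,"ry":0,"rz":0,"fingers":0},{"tx":-1.5,"ty":0,"tz":0,"rx":0,"ry":0,"rz":0,"fingers":0},{"tx":0,"ty":0,"tz":0,"rx":0,"ry":0,"rz":0,"fingers":0}]}}

```text
time_s: 7.5
position: [487.4, 137.6, 234.7]
orientation: [0.998, 0.065, 0.002, 0.0]
wrist_force: [6.0, -3.0, -7.2]
width: 10.1
grasp_force: 20.0
```

Emit:
{"api": "arm_command", "payload": {"commands": [{"tx":-2,"ty":0,"tz":0,"rx":0,"ry":0,"rz":0,"fingers":0},{"tx":0,"ty":0,"tz":0,"rx":0,"ry":0,"rz":0,"fingers":0},{"tx":0,"ty":0,"tz":0,"rx":0,"ry":0,"rz":0,"fingers":0}]}}

```text
time_s: 7.75
position: [486.7, 137.5, 234.7]
orientation: [0.998, 0.065, 0.004, 0.0]
wrist_force: [7.1, -2.0, -10.5]
width: 10.1
grasp_force: 20.0
```

Emit:
{"api": "arm_command", "payload": {"commands": [{"tx":-3,"ty":0,"tz":0,"rx":0,"ry":0,"rz":0,"fingers":0},{"tx":0,"ty":0,"tz":0,"rx":0,"ry":0,"rz":0,"fingers":0},{"tx":0,"ty":0,"tz":0,"rx":0,"ry":0,"rz":0,"fingers":0}]}}

```text
time_s: 8.0
position: [485.5, 137.3, 234.9]
orientation: [0.998, 0.065, 0.007, -0.0]
wrist_force: [11.6, -0.2, -13.5]
width: 9.8
grasp_force: 20.0
```

Emit:
{"api": "arm_command", "payload": {"commands": [{"tx":2.5,"ty":0,"tz":0,"rx":0,"ry":0,"rz":0,"fingers":0},{"tx":2.5,"ty":0,"tz":0,"rx":0,"ry":0,"rz":0,"fingers":0},{"tx":0,"ty":0,"tz":0,"rx":0,"ry":0,"rz":0,"fingers":0.5},{"tx":0,"ty":0,"tz":0,"rx":0,"ry":0,"rz":0,"fingers":0.5},{"tx":0,"ty":0,"tz":0,"rx":0,"ry":0,"rz":0,"fingers":0.5},{"tx":0,"ty":0,"tz":0,"rx":0,"ry":0,"rz":0,"fingers":0.6},{"tx":0,"ty":0,"tz":-5,"rx":0,"ry":0,"rz":0,"fingers":0.8},{"tx":0,"ty":0,"tz":-20,"rx":0,"ry":0,"rz":0,"fingers":1}]}}

```text
time_s: 8.67
position: [484.5, 137.8, 258.2]
orientation: [0.998, 0.065, -0.003, -0.0]
wrist_force: [0.5, 0.2, -0.2]
width: 42.0
grasp_force: 0.0
```

Emit:
{"api": "arm_command", "payload": {"commands": [{"tx":0,"ty":0,"tz":-35,"rx":0,"ry":0,"rz":0,"fingers":1},{"tx":0,"ty":0,"tz":-35,"rx":0,"ry":0,"rz":0,"fingers":1},{"tx":0,"ty":20,"tz":-30,"rx":0,"ry":0,"rz":0,"fingers":1},{"tx":0,"ty":40,"tz":0,"rx":0,"ry":0,"rz":0,"fingers":1},{"tx":0,"ty":40,"tz":0,"rx":0,"ry":0,"rz":0,"fingers":1},{"tx":0,"ty":40,"tz":0,"rx":0,"ry":0,"rz":0,"fingers":1},{"tx":0,"ty":40,"tz":0,"rx":0,"ry":0,"rz":0,"fingers":1},{"tx":0,"ty":40,"tz":0,"rx":0,"ry":0,"rz":0,"fingers":1}]}}

```text
time_s: 9.33
position: [513.8, -81.8, 360.4]
orientation: [0.998, 0.065, 0.0, -0.0]
wrist_force: [0.1, -0.1, -1.0]
width: 86.4
grasp_force: 0.0
```

```bash
python3 - <<'E'
from h import *
delta([566,148,260])
ims={}
for n in("top","side"):
  ims[n]=arm.capture(n)
  for l in("drawer_grip","magazine","magazine_pinch","catch_left_pad","catch_right_pad"):
    print(n,l,[(round(x["confidence"],2),np.round(x["pixel"],1).tolist()) for x in arm.tip_of(l,n)[:2]])
  cv2.imwrite(f"pics/o_{n}.png",ims[n])
a=cv2.resize(ims["top"][120:240,225:325],(400,480),interpolation=3);b=cv2.resize(ims["side"][165:285,200:300],(400,480),interpolation=3)
cv2.imwrite("pics/c.png",np.hstack([a,b]))
E
```

```text
t 9.33 pos [513.8 -81.8 360.4] yaw 0.13 z [ 0.  0. -1.] w 86.4 F [ 0.1 -0.1 -1. ] gf 0.0
tool delta [  81.6 -221.   100.5]
top drawer_grip [(0.79, [231.1, 285.5])]
top magazine [(0.78, [195.3, 278.2])]
top magazine_pinch [(0.79, [194.9, 278.9])]
top catch_left_pad [(0.66, [283.1, 180.6]), (0.5, [200.0, 263.2])]
top catch_right_pad [(0.58, [194.6, 294.7])]
side drawer_grip [(0.57, [225.5, 307.0]), (0.32, [237.6, 249.2])]
side magazine [(0.62, [234.7, 275.2])]
side magazine_pinch [(0.8, [215.2, 269.2])]
side catch_left_pad [(0.5, [222.6, 268.6])]
side catch_right_pad [(0.59, [209.3, 274.9])]
```

View pics/c.png

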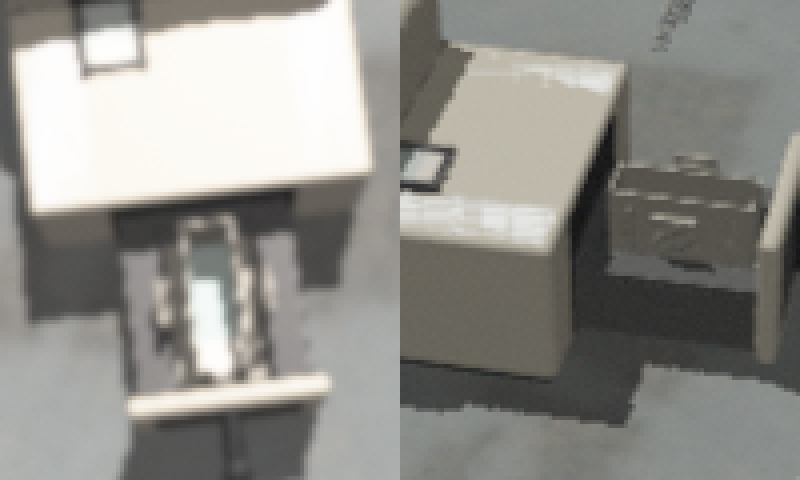

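The drawer is out and the magazine is exposed. In the top crop it spans rows 215–380, with the pads at about (163,303) and (268,285), which is (266,196) and (292,191) in full-image columns and rows. Next I'll triangulate it.

```bash
python3 - <<'E'
from h import *
T=lambda x,y:[120+y/4,225+x/4]
S=lambda x,y:[165+y/4,200+(x-400)/4]
P=lambda a,*o:print(a,*[np.round(q,1) for q in tri(list(o))])
P("pinch",("top",[194.9,278.9]),("side",[215.2,269.2]))
P("mag",("top",[195.3,278.2]),("side",[234.7,275.2]))
P("grip",("top",[231.1,285.5]),("side",[225.5,307.0]))
P("L",("top",[200.0,263.2]),("side",[222.6,268.6]))
P("R",("top",[194.6,294.7]),("side",[209.3,274.9]))
P("Rtop vis",("top",T(268,283)),("side",S(697,160)))
P("Ltop vis",("top",T(163,302)),("side",S(676,218)))
for a in ("L",163,302),("R",268,283):print(a[0],onz("top",T(*a[1:]),85).round(1))
# box edges at z=88 in top
for nm,a in (("backL",(182,222)),("backR",(235,215)),("frontL",(198,380)),("frontR",(252,372))):print(nm,onz("top",T(*a),88).round(1))
# drawer front plate ends
a,b=onz("top",T(128,402),92),onz("top",T(330,380),92);print("plate yaw",np.arctan2(-(a-b)[0],(a-b)[1]),(a+b)/2,np.linalg.norm(a-b))
a,b=onz("top",T(35,214),104),onz("top",T(370,178),104);print("face yaw",np.arctan2(-(a-b)[0],(a-b)[1]),(a+b)/2)
E
```

```text
pinch [568.4 149.2  77.6] [3.2 3.2]
mag [565.3 148.6  23.8] [8.1 8.1]
grip [485.9 133.   58.4] [0.4 0.4]
L [556.5 183.9  84.4] [4.2 4.2]
R [568.9 113.4  70. ] [1.4 1.4]
Rtop vis [571.7 119.3  86.6] [1.6 1.6]
Ltop vis [562.  177.4  88. ] [0.2 0.2]
L [562.4 177.5  85. ]
R [573.5 119.6  85. ]
backL [606.8 167.4  88. ]
backR [611.  138.1  88. ]
frontL [518.8 157.7  88. ]
frontR [523.5 128.2  88. ]
plate yaw 0.11728625093272502 [512.46162034 140.70838813  92.        ] 110.55854153914231
face yaw 0.11852688394713407 [618.05295843 155.8952634  104.        ]
```

Emit:
{"api": "arm_command", "payload": {"commands": [{"tx":13.7,"ty":-36.8,"tz":0,"rx":0,"ry":0,"rz":0,"fingers":1},{"tx":13.7,"ty":-36.8,"tz":0,"rx":0,"ry":0,"rz":0,"fingers":1},{"tx":13.7,"ty":-36.8,"tz":0,"rx":0,"ry":0,"rz":0,"fingers":1},{"tx":13.7,"ty":-36.8,"tz":0,"rx":0,"ry":0,"rz":0,"fingers":1},{"tx":13.7,"ty":-36.8,"tz":0,"rx":0,"ry":0,"rz":0,"fingers":1},{"tx":13.7,"ty":-36.8,"tz":0,"rx":0,"ry":0,"rz":0,"fingers":1},{"tx":0,"ty":0,"tz":15,"rx":0,"ry":0,"rz":0,"fingers":1},{"tx":0,"ty":0,"tz":15,"rx":0,"ry":0,"rz":0,"fingers":1}]}}

```text
time_s: 10.6
position: [567.5, 152.7, 330.3]
orientation: [0.998, 0.068, 0.002, -0.0]
wrist_force: [-1.1, -0.1, -0.3]
width: 87.2
grasp_force: 0.0
```

Emit:
{"api": "arm_command", "payload": {"commands": [{"tx":0,"ty":0,"tz":0,"rx":0,"ry":0,"rz":0,"fingers":1},{"tx":0,"ty":0,"tz":0,"rx":0,"ry":0,"rz":0,"fingers":1},{"tx":0,"ty":0,"tz":0,"rx":0,"ry":0,"rz":0,"fingers":1}]}}

```text
time_s: 10.85
position: [567.3, 149.2, 330.2]
orientation: [0.998, 0.065, 0.0, 0.0]
wrist_force: [0.8, 0.6, 0.1]
width: 87.2
grasp_force: 0.0
```

```bash
python3 - <<'E'
from h import *
delta([566.5,148.2,244.5])
E
```

```text
t 10.85 pos [567.3 149.2 330.2] yaw 0.1297 z [ 0.001  0.    -1.   ] w 87.2 F [0.8 0.6 0.1] gf 0.0
tool delta [-1.   0.9 85.7]
```

Emit:
{"api": "arm_command", "payload": {"commands": [{"tx":-1,"ty":1,"tz":20,"rx":0,"ry":0,"rz":0,"fingers":1},{"tx":0,"ty":0,"tz":20,"rx":0,"ry":0,"rz":0,"fingers":1},{"tx":0,"ty":0,"tz":15,"rx":0,"ry":0,"rz":0,"fingers":1},{"tx":0,"ty":0,"tz":12,"rx":0,"ry":0,"rz":0,"fingers":1},{"tx":0,"ty":0,"tz":10,"rx":0,"ry":0,"rz":0,"fingers":1},{"tx":0,"ty":0,"tz":8,"rx":0,"ry":0,"rz":0,"fingers":1},{"tx":0,"ty":0,"tz":0,"rx":0,"ry":0,"rz":0,"fingers":1},{"tx":0,"ty":0,"tz":0,"rx":0,"ry":0,"rz":0,"fingers":1}]}}

```text
time_s: 11.52
position: [566.5, 148.0, 244.8]
orientation: [0.998, 0.065, 0.0, -0.0]
wrist_force: [-0.1, 0.1, -0.3]
width: 87.4
grasp_force: 0.0
```

```bash
python3 - <<'E'
from h import *
delta([566.5,148.2,244.5])
im=arm.capture("side")
cv2.imwrite("pics/d.png",cv2.resize(im[120:270,180:330],(600,600),interpolation=3))
E
```

```text
t 11.52 pos [566.5 148.  244.8] yaw 0.1295 z [ 0.  0. -1.] w 87.4 F [-0.1  0.1 -0.3] gf 0.0
tool delta [-0.  -0.2  0.3]
```

View pics/d.png

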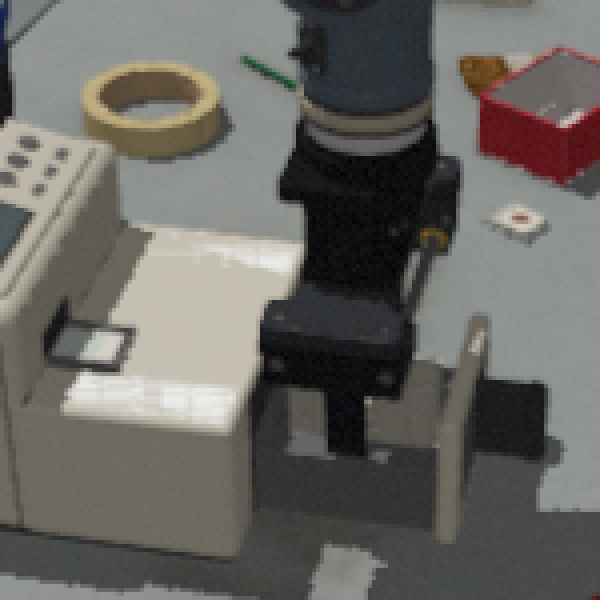

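The finger at (347,420) straddles the near pad, centred along the magazine (290–440) once perspective is allowed for. Closing now.

Emit:
{"api": "arm_command", "payload": {"commands": [{"tx":0,"ty":0,"tz":0,"rx":0,"ry":0,"rz":0,"fingers":0.7},{"tx":0,"ty":0,"tz":0,"rx":0,"ry":0,"rz":0,"fingers":0.7},{"tx":0,"ty":0,"tz":0,"rx":0,"ry":0,"rz":0,"fingers":0.7},{"tx":0,"ty":0,"tz":0,"rx":0,"ry":0,"rz":0,"fingers":0.7},{"tx":0,"ty":0,"tz":0,"rx":0,"ry":0,"rz":0,"fingers":0.3},{"tx":0,"ty":0,"tz":0,"rx":0,"ry":0,"rz":0,"fingers":0.3},{"tx":0,"ty":0,"tz":0,"rx":0,"ry":0,"rz":0,"fingers":0.3},{"tx":0,"ty":0,"tz":0,"rx":0,"ry":0,"rz":0,"fingers":0.3}], "force": 25}}

```text
time_s: 12.23
position: [566.5, 148.1, 245.3]
orientation: [0.998, 0.065, 0.0, 0.0]
wrist_force: [-1.4, -1.3, 5.9]
width: 42.4
grasp_force: 13.0
```

Emit:
{"api": "arm_command", "payload": {"commands": [{"tx":0,"ty":0,"tz":0,"rx":0,"ry":0,"rz":0,"fingers":0.3},{"tx":0,"ty":0,"tz":0,"rx":0,"ry":0,"rz":0,"fingers":0.3},{"tx":0,"ty":0,"tz":0,"rx":0,"ry":0,"rz":0,"fingers":0.3},{"tx":0,"ty":0,"tz":0,"rx":0,"ry":0,"rz":0,"fingers":0.3},{"tx":0,"ty":0,"tz":0,"rx":0,"ry":0,"rz":0,"fingers":0.3}]}}

```text
time_s: 12.65
position: [566.5, 148.1, 245.3]
orientation: [0.998, 0.065, 0.0, 0.0]
wrist_force: [-1.1, 0.4, 6.1]
width: 41.0
grasp_force: 25.0
```

Emit:
{"api": "arm_command", "payload": {"commands": [{"tx":0,"ty":0,"tz":-2,"rx":0,"ry":0,"rz":0,"fingers":0.3},{"tx":0,"ty":0,"tz":-3,"rx":0,"ry":0,"rz":0,"fingers":0.3},{"tx":0,"ty":0,"tz":-4,"rx":0,"ry":0,"rz":0,"fingers":0.3},{"tx":0,"ty":0,"tz":-5,"rx":0,"ry":0,"rz":0,"fingers":0.3},{"tx":0,"ty":0,"tz":-4,"rx":0,"ry":0,"rz":0,"fingers":0.3},{"tx":0,"ty":0,"tz":0,"rx":0,"ry":0,"rz":0,"fingers":0.3}]}}

```text
time_s: 13.15
position: [566.4, 148.2, 263.6]
orientation: [0.998, 0.065, 0.0, -0.0]
wrist_force: [0.7, 0.8, -3.4]
width: 41.1
grasp_force: 25.0
```

Emit:
{"api": "arm_command", "payload": {"commands": [{"tx":0,"ty":0,"tz":-8,"rx":0,"ry":0,"rz":0,"fingers":0.3},{"tx":0,"ty":0,"tz":-12,"rx":0,"ry":0,"rz":0,"fingers":0.3},{"tx":0,"ty":0,"tz":-16,"rx":0,"ry":0,"rz":0,"fingers":0.3},{"tx":0,"ty":0,"tz":-18,"rx":0,"ry":0,"rz":0,"fingers":0.3},{"tx":0,"ty":0,"tz":-18,"rx":0,"ry":0,"rz":0,"fingers":0.3},{"tx":0,"ty":0,"tz":-18,"rx":0,"ry":0,"rz":0,"fingers":0.3},{"tx":0,"ty":0,"tz":-18,"rx":0,"ry":0,"rz":0,"fingers":0.3},{"tx":0,"ty":0,"tz":-16,"rx":0,"ry":0,"rz":0,"fingers":0.3}]}}

```text
time_s: 13.82
position: [566.0, 148.1, 388.3]
orientation: [0.998, 0.065, 0.0, -0.0]
wrist_force: [-0.5, 0.2, -2.3]
width: 41.2
grasp_force: 25.0
```

Emit:
{"api": "arm_command", "payload": {"commands": [{"tx":-5,"ty":0,"tz":-12,"rx":0,"ry":0,"rz":0,"fingers":0.3},{"tx":-10,"ty":0,"tz":-8,"rx":0,"ry":0,"rz":0,"fingers":0.3},{"tx":-12,"ty":0,"tz":-4,"rx":0,"ry":0,"rz":0,"fingers":0.3},{"tx":-12,"ty":0,"tz":0,"rx":0,"ry":0,"rz":0,"fingers":0.3},{"tx":-8,"ty":0,"tz":0,"rx":0,"ry":0,"rz":0,"fingers":0.3},{"tx":-4,"ty":0,"tz":0,"rx":0,"ry":0,"rz":0,"fingers":0.3},{"tx":0,"ty":0,"tz":0,"rx":0,"ry":0,"rz":0,"fingers":0.3},{"tx":0,"ty":0,"tz":0,"rx":0,"ry":0,"rz":0,"fingers":0.3}]}}

```text
time_s: 14.48
position: [515.6, 141.5, 410.5]
orientation: [0.998, 0.065, -0.0, -0.0]
wrist_force: [0.8, -0.3, -2.9]
width: 41.2
grasp_force: 25.0
```

Emit:
{"api": "arm_command", "payload": {"commands": [{"tx":0,"ty":0,"tz":0,"rx":0,"ry":0,"rz":0,"fingers":0.3},{"tx":0,"ty":0,"tz":0,"rx":0,"ry":0,"rz":0,"fingers":0.3},{"tx":0,"ty":0,"tz":0,"rx":0,"ry":0,"rz":0,"fingers":0.3},{"tx":0,"ty":0,"tz":0,"rx":0,"ry":0,"rz":0,"fingers":0.3}]}}

```text
time_s: 14.82
position: [516.1, 141.5, 410.6]
orientation: [0.998, 0.065, -0.0, 0.0]
wrist_force: [-0.2, -0.4, -2.5]
width: 41.3
grasp_force: 25.0
```

```bash
python3 - <<'E'
from h import *
delta([520,143,408])
im=arm.capture("side")
cv2.imwrite("pics/e.png",cv2.resize(im[60:270,150:360],(600,600),interpolation=3))
E
```

```text
t 14.82 pos [516.1 141.5 410.6] yaw 0.1297 z [-0. -0. -1.] w 41.3 F [-0.2 -0.4 -2.5] gf 25.0
tool delta [ 4.1 -1.   2.6]
```

View pics/e.png

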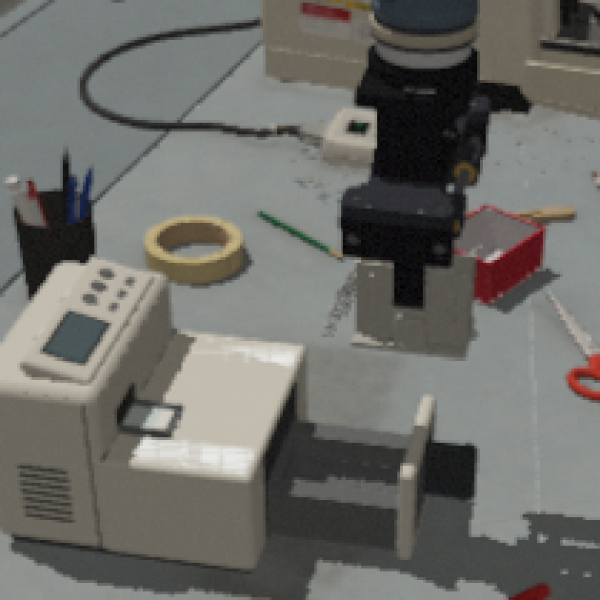

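The magazine hangs upright in the gripper at (415,305), well above the open, empty drawer, and nothing else has moved. Handing in.

```bash
python3 -c "
from station import arm
print(arm.hand_in())"
```

```text
the job is handed in; nothing more can be done
None
```

I handed the job in at 14.9 s: the drawer is out at its stop, and the magazine is held upright and still by its two fully squeezed catches. Its underside is about 187 mm above the bench, clear of the printer, and nothing else on the bench was touched.

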